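Square up the drying rail and hang the ear defenders on it

ROBOT

A 6-joint arm with a two-finger parallel gripper is mounted at the origin on the work surface. World frame = base frame: x ahead of the robot, y to its left, z up, the work surface at z = 0. Lengths are in mm, angles in rad, forces in N, time in s.
With the tool pointing down it reaches from about 350 to 950 mm from the base axis. Payload 17.4 kg.
Tool frame: the origin (TCP) lies on the mounting face of the last link; the fingertips stand 186 mm ahead of it and the grasp point (between the pads) lies 167 mm ahead of it (r.tcp_to_grasp is the distance from the TCP to the grasp point, in mm); z points along the fingers, y is the direction in which the jaws open and shut (so a half turn about z gives the same grasp; the last joint's range is limited). The gripper opens to 93 mm and grips with 3 to 60 N. Pads are 15 mm wide; open, the fingers measure 128 mm over their backs; the gripper's body (75 mm by 188 mm) begins 65 mm behind the grasp point.
Start: joints at [-1.277, 0.116, 1.442, -0, 1.584, -0.038], TCP at [219.869, -638.194, 404.746] pointing down, gripper open.
Joint ranges: [-2.83, 2.83], [-0.83, 2.19], [0.07, 2.5], [-1.14, 4.28], [0.01, 3], [-2.97, 2.97]. Speed limits (rad/s): [1.89, 1.89, 2.22, 3.14, 3.14, 3.14].

INTERFACE

Orientations are given as a unit quaternion [w, x, y, z].
In Python, from workcell import r gives the robot as it stands.
- The arm moves only by the shell command python3 -m crank 'ROWS'. ROWS is JSON, a list of rows, each a list of 7 numbers: the shift along the tool's x, y, z in m, then the turn, a rotation vector about the tool's x, y, z in degrees, then the opening, from -1 (shut) to 1 (fully open), so that 0 is half open. In form: [[tx, ty, tz, rx, ry, rz, gripper], ...]. A call has 1 to 5 rows; each row shifts and turns the commanded pose from where the row before left it, along the tool's axes as they then stand; what a row does not reach is not made up. A row lasts 1/10 s, in which the tool goes at most 50 mm and 8.59 degrees, less where a joint would pass 70% of its speed; a pose out of reach is approached as far as the arm can. A call with a gripper value outside its range is refused whole. The fingers move at their own pace and stop on an object; the grip force is fixed at half the most. Time passes only in rows, so rows that do not move let the fingers close. It gives the time, the measured TCP pose, the force and the opening at its end, in the units of the state.
- r.state(): the state, without advancing time (a new reading comes with each control period).
- r.get_image(name): name is "scene" or "top" or "wrist"; returns the picture (480x640x3 uint8, blue, green, red); there is no depth.
- r.calibration(name): a dict with "K" (3x3 intrinsics, pixels), "k1" (the pictures are not rectified: a ray, as slopes to the right and down, at radius r is drawn at 1 + k1 r^2 times it, then the intrinsics apply), "extrinsics" (4x4, takes a point from camera to world coordinates). Camera axes: x right, y up, looking along -z (the intrinsics and any distortion apply to the point x, -y, -z); pixel columns grow to the right and rows downward; lengths in mm; the calibration is good to about 2 mm. A picture is of the moment at which its call begins: read the wrist's pose just before it. calibration takes no time and is no camera call; for the wrist camera it gives the pose at the moment of the call.
- r.hand_in(): hands the job in, once; it reports no verdict.
Trained networks look in the newest picture that a camera, given by its name, has taken for a name from the list of things; names that differ only in an ending like _2 or _b are one class to them, and where a whole thing is asked for, a point or a joint stands for the part that bears it (a point fixed in the world has none). Each returns a list of dicts, best first, with "score" (0 to 1); they miss things now and then, are a little off and sometimes report something else, mostly with a low value. They report only what shows in the picture. A call takes as long as a camera call.
- r.trace(target, camera): "pixels" (480x640 bool, what is visible of it) and "box" ([left, top, right, bottom] as shares, 0 to 1, of the picture: columns of its width, rows of its height, round what is visible of it).
- r.place_of(target, camera): "point" ([column, row] as shares, 0 to 1, of the picture: columns of its width, rows of its height: a listed point, or the origin of a listed thing).
The state is a dict: "time_s": time; "joint_pos": joint angles; "qvel": joint speeds; "effort": joint torques, N m; "eef_pos": TCP position; "eef_rot": TCP orientation; "wrist_force": force on the tool from outside, world axes, zero at the start; "ft_torque": the same for the moment, N m; "width": finger opening in mm.
Only numpy, scipy, OpenCV 4.12 (cv2) and the standard library are available. Lean on these libraries where they do the work, as an engineer would, in place of code of your own. Each camera call takes 0.05 s, during which the arm holds its last target. There are 200 camera calls.

TASK

Slide the rail stand back along the bench, without lifting it, until the straight back edge of its white foot rests against both steel stop pins at once. Then hang the ear defenders squarely astride the stand's bar, near the middle, one cup on each side and the padded crown resting on the bar, with the stand still against both pins. Leave the flasks, bottles and beaker standing where they are.

Things in the scene. Friction and masses are not known exactly. Their poses are not given: they have to be found in the camera images.
- stand: loose rail stand, 0.7-0.95 kg: white slab foot 130 (its x) by 220 (y) by 18 mm thick, with a square aluminium bar along y, top at 155 mm, on two 15 mm posts at y = +-102 mm. Origin: centre of the foot's underside; +x points away from the robot, so the back edge (x = +65 mm) faces the stop pins, the front edge is x = -65 mm. Starts 40-85 mm short of the pins, up to 0.3 rad askew
- bar_mid (a point): middle of the top face of the stand's bar, 155 mm above the bench, 15 mm behind (+x of) the foot's centre; the bar is 16 mm square and 220 mm long along this point's y, 95 mm clear from the middle to either post; axes as the stand's
- stop_left (a point): centre of the left (seen from the robot) of two upright steel stop pins fixed to the bench, 20 mm in diameter, 30 mm tall, 150 mm apart centre to centre; point 15 mm up. x is square to the line of the pins and points away from the robot, y runs along it. A pin touches the foot's back edge when its centre is 75 mm from the foot's centre along the foot's x
- stop_right (a point): centre of the right stop pin, the same as the left one; 150 mm from it along -y
- muffs_crown (a point): ear defenders, loose, 0.17-0.29 kg, standing on their cups, band up. Point: centre of the black padded crown of the rigid headband, 132 mm above the cups' underside. Crown: block 72 mm long (x, cup to cup), 26 wide (y), 16 thick, flat below. Cups 60 mm wide (y), 66 tall, from 38 to 86 mm either side of the middle along x (gap 76 mm). z up; a half turn about z makes no difference
- mat: flat cork mat fixed to the bench, 200 by 200 by 4 mm, on which the ear defenders stand; origin at the centre of its underside. Mat and stops lie on opposite sides of the bench; which is left and which right varies
- burette_stand: fixed tall stand in the middle of the bench, an obstacle: white foot 150 mm (x) by 84 mm (y) by 15 mm, origin at the centre of its underside; a rod at x = +40 mm reaches 475 mm high, a glass burette at x = -30 mm hangs from 150 up to 530 mm high on a clamp at 330 mm
- flask_a: conical glass flask, clear, 68 mm across the foot and 120 mm tall, loose, beyond the mat; origin at the centre of its underside; leave it standing where it is
- flask_b: conical glass flask, clear, 61 mm across the foot and 108 mm tall, loose, in front of the mat; origin at the centre of its underside; leave it standing where it is
- flask_c: conical glass flask, clear, 68 mm across the foot and 120 mm tall, loose, front left of the rail stand; origin at the centre of its underside; leave it standing where it is
- bottle: amber glass reagent bottle with a black cap, 60 mm across, about 140 mm tall, loose, front right of the rail stand; origin at the centre of its underside; leave it standing where it is
- beaker: open clear glass beaker, 66 mm across, 85 mm tall, loose, behind the stop pins; origin at the centre of its underside; leave it standing where it is
- dropper: small amber dropper bottle with a white cap, 36 mm across, about 75 mm tall, loose, in front of the mat; origin at the centre of its underside; leave it standing where it is

How it is judged:
By the outcome, as a careful person would: the job done as asked, in the order asked, and still so for the second after the job is handed in, with the robot touching nothing.
It also fails if it takes over 70 s, if anything falls off the work surface, if the arm or the gripper's body presses on something with over 40 N, if the wrist force passes 120 N, or if a joint passes its speed limit or range.

## Working session

There is one attempt and no reset: what is moved stays moved. The work goes in short steps, Python scripts to look and compute and a shell command to move; the robot and the scene stay as the last step left them, time stands still between calls to the robot, and variables do not carry over. Pictures are saved under pics/ and viewed, about 8 in all and at most 12, crops included, and the job is handed in when it is done.

```bash
mkdir -p pics; ls; cat > h.py <<'E'
import numpy as np, cv2
from workcell import r
def snap(cam,name=None):
    T=np.array(r.calibration(cam)["extrinsics"]); im=r.get_image(cam)
    if name: cv2.imwrite(f'pics/{name}.png',im)
    return im
def ray(cam,uv):
    c=r.calibration(cam);K=np.array(c["K"]);k1=c["k1"];T=np.array(c["extrinsics"])
    d=np.array([(uv[0]-K[0,2])/K[0,0],(uv[1]-K[1,2])/K[1,1]]);s=d.copy()
    for _ in range(20): s=d/(1+k1*(s@s))
    return T[:3,3],T[:3,:3]@np.array([s[0],-s[1],-1])
def onz(cam,uv,z):
    o,d=ray(cam,uv);return o+d*(z-o[2])/d[2]
def proj(cam,P):
    c=r.calibration(cam);K=np.array(c["K"]);k1=c["k1"];T=np.array(c["extrinsics"])
    q=T[:3,:3].T@(np.array(P,float)-T[:3,3]);s=np.array([q[0],-q[1]])/-q[2];s=s*(1+k1*(s@s))
    return np.array([K[0,0]*s[0]+K[0,2],K[1,1]*s[1]+K[1,2]])
def find(t,cam,z):
    out=[]
    for p in r.place_of(t,cam)[:3]:
        uv=np.array(p["point"])*[640,480];out.append((round(p["score"],2),uv.round(0).tolist(),onz(cam,uv,z)[:2].round(1).tolist()))
    return out
E
python3 - <<'E'
from h import *
for c in("scene","top"):
    snap(c,c+"0")
    T=np.array(r.calibration(c)["extrinsics"]);print(c,T[:3,3].round(0))
    for t,z in [("stand",0),("bar_mid",155),("stop_left",15),("stop_right",15),("muffs_crown",136),("mat",0),("burette_stand",0),("flask_a",0),("bottle",0),("beaker",0),("dropper",0)]:
        print(t,find(t,c,z))
a=cv2.imread('pics/scene0.png');b=cv2.imread('pics/top0.png')
print(r.state())
E
```

```text
pics
scene [1462.  449. 1126.]
stand [(0.61, [432.0, 312.0], [556.6, 289.9])]
bar_mid [(0.84, [436.0, 269.0], [560.7, 282.5])]
stop_left [(0.82, [432.0, 359.0], [694.8, 333.6])]
stop_right [(0.65, [374.0, 328.0], [671.7, 185.7])]
muffs_crown [(0.78, [230.0, 203.0], [549.3, -272.0]), (0.56, [379.0, 372.0], [853.0, 262.6])]
mat [(0.95, [236.0, 241.0], [550.8, -270.4])]
burette_stand [(0.61, [306.0, 300.0], [654.5, -3.9]), (0.48, [223.0, 280.0], [685.7, -226.5])]
flask_a [(0.95, [222.0, 282.0], [692.4, -224.6]), (0.88, [246.0, 200.0], [390.6, -339.0]), (0.86, [507.0, 308.0], [465.3, 451.5])]
bottle [(0.76, [380.0, 256.0], [434.2, 106.3]), (0.37, [276.0, 220.0], [429.9, -212.3])]
beaker []
dropper [(0.52, [278.0, 214.0], [406.5, -220.7])]
top [ 450.  -30. 1207.]
stand [(0.66, [196.0, 252.0], [558.3, 291.7])]
bar_mid [(0.7, [133.0, 282.0], [470.8, 394.7]), (0.37, [180.0, 205.0], [658.7, 293.1])]
stop_left [(0.65, [179.0, 203.0], [691.6, 338.3])]
stop_right [(0.7, [234.0, 210.0], [672.6, 186.5])]
muffs_crown [(0.86, [413.0, 250.0], [555.2, -278.2]), (0.62, [259.0, 300.0], [429.3, 98.8])]
m
[... 434 characters left out ...]
, [689.2, 338.7])]
{'time_s': 1.2, 'joint_pos': array([-1.27678651e+00,  1.16010133e-01,  1.44160887e+00, -5.73751841e-06,
        1.58398664e+00, -3.78033519e-02]), 'qvel': array([-0.00119096,  0.00172506,  0.00018743,  0.00092308,  0.00124553,
       -0.00105249]), 'effort': array([ 2.89433719e-04, -7.21036434e+01, -6.22756648e+01,  7.80113577e-02,
        1.85178715e-02, -4.22546648e-06]), 'eef_pos': array([ 219.87803266, -638.19377021,  404.73378845]), 'eef_rot': array([-6.07858782e-06,  9.86269048e-01,  1.65146495e-01, -3.67518307e-06]), 'wrist_force': array([ 0.50702512, -0.82964745,  1.23977552]), 'ft_torque': array([-0.02206299, -0.07037848, -0.13085011]), 'width': 92.95862888869543}
```

View pics/scene0.png

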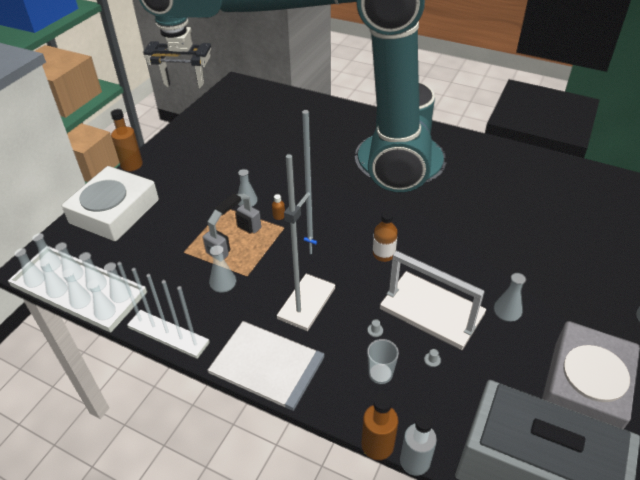

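View pics/top0.png

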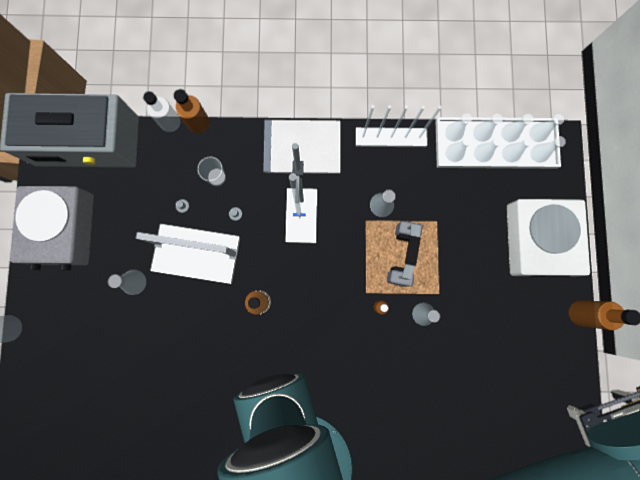

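Top view: the stand is at about px (196,252), the pins at (181,205) and (235,213), and the muffs on the mat at (406,253) lying nearly along world x. The burette stand is between them at (302,215). I'll turn the tool parallel to the pins and pass over the muffs on the way to the stand.

```bash
python3 -m crank '[[0,0,0,0,0,6.8,1],[0,0,0,0,0,6.8,1],[0,0,0,0,0,6.8,1],[0,0,0,0,0,6.9,1],[0.02,-0.041,0,0,0,0,1]]'; python3 -m crank '[[0.02,-0.041,0,0,0,0,1],[0.02,-0.041,0,0,0,0,1],[0.02,-0.041,0,0,0,0,1],[0.02,-0.041,0,0,0,0,1],[0.02,-0.041,0,0,0,0,1]]'; python3 -m crank '[[0.02,-0.041,0,0,0,0,1],[0.02,-0.041,0,0,0,0,1],[0.02,-0.041,0,0,0,0,1],[0,0,0,0,0,0,1]]'
cat >> h.py <<'E'
def go(xyz,yaw=None):
    s=r.state();w,x,y,z=s["eef_rot"];ps=2*np.arctan2(y,x)
    ps=(ps+np.pi)%(2*np.pi)-np.pi
    d=np.array(xyz)-s["eef_pos"];c,n=np.cos(ps),np.sin(ps)
    print("t",round(s["time_s"],1),"pos",s["eef_pos"].round(1),"yaw",round(ps,4),"F",s["wrist_force"].round(1),"w",round(s["width"],1),"j6",s["joint_pos"][5].round(2))
    print(" go",xyz,"tx,ty,tz mm",np.round([d[0]*c+d[1]*n,d[0]*n-d[1]*c,-d[2]],1), "rz deg",None if yaw is None else round(np.degrees(ps-yaw),2))
E
python3 - <<'E'
from h import *
go([470,300,404.7],-.145)
snap("wrist","w1")
for t,z in [("muffs_crown",136),("mat",0),("dropper",0)]: print(t,find(t,"wrist",z))
E
```

```text
time_s: 1.7
eef_pos: [244.1, -602.3, 403.8]
eef_rot: [-0.0, 0.997, -0.076, -0.001]
wrist_force: [1.0, 0.6, -0.1]
width: 93.0
time_s: 2.2
eef_pos: [374.7, -410.4, 405.0]
eef_rot: [0.0, 0.997, -0.072, 0.0]
wrist_force: [0.6, -0.8, 0.7]
width: 92.9
time_s: 2.6
eef_pos: [453.2, -295.4, 405.0]
eef_rot: [-0.0, 0.998, -0.07, 0.0]
wrist_force: [-0.9, -1.0, 1.2]
width: 92.8
t 2.6 pos [ 453.2 -295.4  405. ] yaw -0.1404 F [-0.9 -1.   1.2] w 92.8 j6 1.09
 go [470, 300, 404.7] tx,ty,tz mm [-6.670e+01 -5.919e+02  3.000e-01] rz deg 0.27
muffs_crown [(0.73, [254.0, 85.0], [553.6, -279.0])]
mat [(0.67, [275.0, 104.0], [550.2, -278.8])]
dropper [(0.57, [239.0, 265.0], [409.2, -219.8])]
```

```bash
for i in 1 2; do :; done; python3 -m crank '[[-0.005,-0.045,0,0,0,0,1],[-0.005,-0.045,0,0,0,0,1],[-0.005,-0.045,0,0,0,0,1],[-0.005,-0.045,0,0,0,0,1],[-0.005,-0.045,0,0,0,0,1]]' >/dev/null; python3 -m crank '[[-0.005,-0.045,0,0,0,0,1],[-0.005,-0.045,0,0,0,0,1],[-0.005,-0.045,0,0,0,0,1],[-0.005,-0.045,0,0,0,0,1],[-0.005,-0.045,0,0,0,0,1]]' >/dev/null;python3 -m crank '[[-0.005,-0.045,0,0,0,0,1],[-0.005,-0.045,0,0,0,0,1],[-0.005,-0.045,0,0,0,0,1],[0,0,0,0,0,0,1]]'
python3 - <<'E'
from h import *
go([470,300,404.7],-.145)
snap("wrist","w2")
for t,z in [("stand",0),("bar_mid",155),("stop_left",15),("stop_right",15),("bottle",0),("flask_c",0)]: print(t,find(t,"wrist",z))
E
```

```text
time_s: 4.2
eef_pos: [471.7, 292.0, 404.0]
eef_rot: [-0.0, 0.997, -0.071, -0.001]
wrist_force: [0.9, -0.1, 0.7]
width: 93.2
t 4.2 pos [471.7 292.  404. ] yaw -0.143 F [ 0.9 -0.1  0.7] w 93.2 j6 2.22
 go [470, 300, 404.7] tx,ty,tz mm [-2.8 -7.7 -0.7] rz deg 0.12
stand [(0.68, [302.0, 116.0], [557.5, 286.8])]
bar_mid [(0.87, [300.0, 84.0], [568.5, 281.2])]
stop_left [(0.55, [512.0, 231.0], [430.7, 112.2])]
stop_right []
bottle [(0.65, [511.0, 229.0], [427.6, 107.0])]
flask_c [(0.64, [141.0, 231.0], [476.3, 453.6]), (0.58, [512.0, 232.0], [425.0, 106.0])]
```

View pics/w2.png

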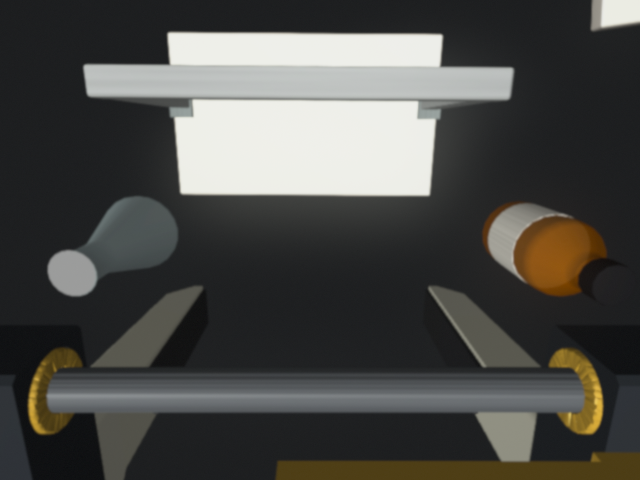

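View pics/w1.png

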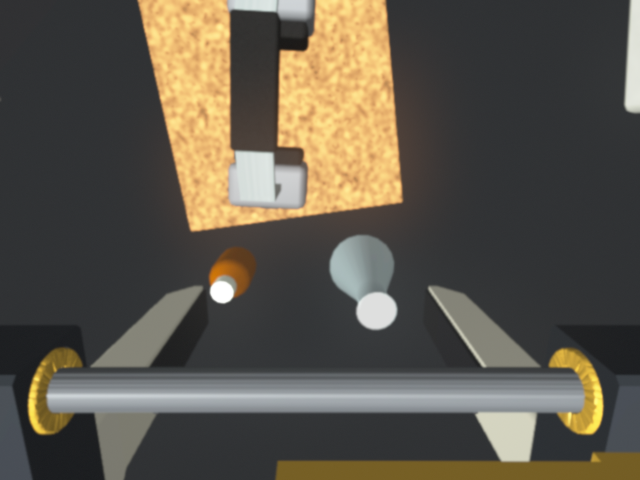

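w2: the foot's front corners are at px (180,194) and (430,195), and its back corners at (168,33) and (442,34), so it is parallel to the tool. w1: the crown spans columns 232–278 and is also nearly parallel to the tool.

```bash
python3 - <<'E'
from h import *
P=[onz("wrist",p,18)[:2] for p in[(180,194),(430,195),(168,33),(442,34)]]
print(np.round(P,1))
for a,b in((0,1),(2,3)):
    d=P[a]-P[b];print("yaw",-np.arctan2(d[0],d[1]),np.linalg.norm(d))
C=np.mean(P,0);print("centre",C)
# pins by top image: refine from trace
for t in("stop_left","stop_right"):
    for c in("top","scene"):
        for q in r.trace(t,c)[:2]:
            m=np.array(q["pixels"]);
            if m.sum()==0: continue
            v,u=np.nonzero(m);print(t,c,round(q["score"],2),m.sum(),onz(c,(u.mean(),v.mean()),15)[:2].round(1))
print("scene/top pts",[find(t,c,15) for c in("top","scene") for t in("stop_left","stop_right")])
b=cv2.imread('pics/top0.png')[150:300,100:300];s=cv2.imread('pics/scene0.png')[300:400,340:480]
cv2.imwrite('pics/c.png',np.hstack([cv2.resize(b,(533,400),interpolation=cv2.INTER_CUBIC)[:, :400],cv2.resize(s,(400,400),interpolation=cv2.INTER_CUBIC)]))
E
```

```text
[[507.6 402.5]
 [474.7 184.5]
 [634.9 382. ]
 [602.5 165.8]]
yaw -0.14980975625032392 220.3799580599856
yaw -0.1487935068876885 218.692374819688
centre [554.92477065 283.7074646 ]
stop_left top 0.55 221 [674.4 255.6]
stop_left scene 0.94 363 [684.8 272.5]
stop_right top 0.56 214 [674.  256.2]
stop_right scene 0.98 436 [683.1 261. ]
stop_right scene 0.53 2661 [ 569.4 -252.5]
scene/top pts [[(0.65, [179.0, 203.0], [691.6, 338.3])], [(0.7, [234.0, 210.0], [672.6, 186.5])], [(0.82, [432.0, 359.0], [694.8, 333.6])], [(0.65, [374.0, 328.0], [671.7, 185.7])]]
```

```bash
python3 -m crank '[[-0.013,-0.0045,0.042,0,0,0,1],[0,0,0.045,0,0,0,1],[0,0,0.045,0,0,0,1],[0,0,0.04,0,0,0,1],[0,0,0.03,0,0,0,1]]'; python3 -m crank '[[0,0,0.01,0,0,0,1],[0,0,0,0,0,0,1]]';python3 - <<'E'
from h import *
go([459.5,298.2,192]); snap("top","t2")
b=cv2.imread('pics/t2.png')[150:300,100:300];s=cv2.imread('pics/scene0.png')[300:400,340:480]
cv2.imwrite('pics/c.png',np.hstack([cv2.resize(b,(533,400),interpolation=cv2.INTER_CUBIC)[:, :400],cv2.resize(s,(400,286),interpolation=cv2.INTER_CUBIC)]) if 0 else cv2.resize(b,(800,600),interpolation=cv2.INTER_CUBIC))
E
```

```text
time_s: 5.45
eef_pos: [458.4, 295.3, 200.1]
eef_rot: [0.001, 0.997, -0.072, -0.001]
wrist_force: [0.3, 0.0, 0.6]
width: 92.9
time_s: 5.65
eef_pos: [458.9, 295.5, 192.0]
eef_rot: [0.001, 0.997, -0.072, -0.001]
wrist_force: [-0.0, 0.2, 0.2]
width: 92.8
t 5.7 pos [458.9 295.5 192. ] yaw -0.1446 F [-0.   0.2  0.2] w 92.8 j6 2.24
 go [459.5, 298.2, 192] tx,ty,tz mm [ 0.2 -2.7  0. ] rz deg None
```

View pics/c.png

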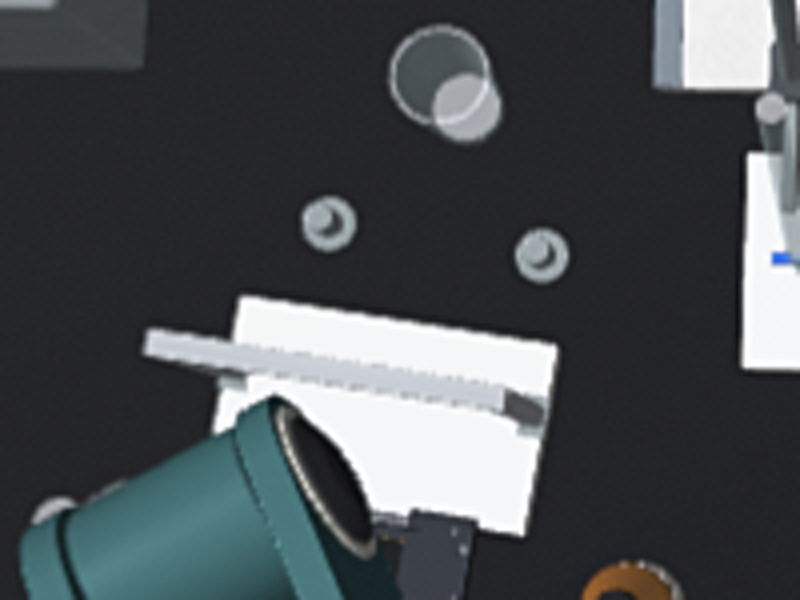

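```bash
python3 -m crank '[[0.012,-0.003,0,0,0,0,1],[0.01,0,0,0,0,0,1],[0.01,0,0,0,0,0,1],[0.01,0,0,0,0,0,1],[0,0,0,0,0,0,1]]'; python3 - <<'E'
from h import *
go([459.5,298.2,192])
f=lambda u,v:(100+u/4-.4,150+v/4-.4)
for z,a,b in((2,f(328,223),f(542,255)),(30,f(320,217),f(537,248))):
    A,B=onz("top",a,z)[:2],onz("top",b,z)[:2];d=A-B;print(A.round(1),B.round(1),"yaw",-np.arctan2(*d),np.linalg.norm(d))
    x=np.array([d[1],-d[0]])/np.linalg.norm(d);print("final centre line",((A+B)/2-75*x).round(1))
A,B=[onz("top",f(*p),18)[:2] for p in((240,297),(556,345))];d=A-B;print("foot back yaw",-np.arctan2(*d),np.linalg.norm(d),A,B)
E
```

```text
time_s: 6.2
eef_pos: [502.7, 292.5, 194.2]
eef_rot: [-0.001, 0.997, -0.073, 0.001]
wrist_force: [-0.2, -0.6, -0.1]
width: 92.8
t 6.2 pos [502.7 292.5 194.2] yaw -0.1452 F [-0.2 -0.6 -0.1] w 92.8 j6 2.2
 go [459.5, 298.2, 192] tx,ty,tz mm [-43.6   0.6   2.2] rz deg None
[687.8 335.3] [666.4 185.9] yaw -0.14228994334762854 151.00306768287402
final centre line [602.9 271.2]
[686.4 332.5] [666.2 184.4] yaw -0.1357046106559952 149.4488885364262
final centre line [602.  268.6]
foot back yaw -0.14431303469091988 218.73729534891962 [632.72988675 388.07539839] [601.27269896 171.61189174]
```

```bash
python3 - <<'E'
from h import *
a=snap("wrist","w3");b=snap("scene","s3")[200:400,300:560]
cv2.imwrite('pics/c3.png',np.hstack([cv2.resize(a,(400,300)),cv2.resize(b,(390,300),interpolation=cv2.INTER_CUBIC)]))
E
```

```text
(no output)
```

View pics/c3.png

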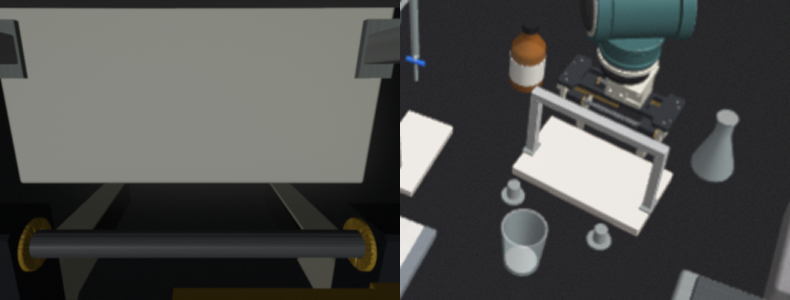

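```bash
python3 - <<'E'
from h import *
s=r.state()["eef_pos"]
im=cv2.imread('pics/w3.png').mean(2)
E=[]
for u in(120,320,520):
    g=np.diff(im[240:330,u-3:u+4].mean(1));E.append((u,240+np.argmin(g)+.5))
print(E,s)
P=[onz("wrist",p,18)[:2] for p in E];print(np.round(P,1));d=P[0]-P[2];print(-np.arctan2(*d))
x=np.array([np.cos(-.143),np.sin(-.143)]);print("edge ahead of tcp",[(p-s[:2])@x for p in P])
print("edge centre->foot centre x coord",P[1]@x+65,"want",np.array([604,270.5])@x)
E
```

```text
[(120, np.float64(292.5)), (320, np.float64(292.5)), (520, np.float64(292.5))] [501.73676991 292.44843506 193.46563031]
[[525.  367.2]
 [513.5 288.3]
 [502.  209.5]]
-0.14442505902637653
edge ahead of tcp [np.float64(12.34512858445171), np.float64(12.198121906123633), np.float64(12.117994025566132)]
edge centre->foot centre x coord 532.135878305058 want 559.2851168347926
```

```bash
python3 -m crank '[[0.005,0,0.001,0,0,0,1],[0.005,0,0,0,0,0,1],[0.005,0,0,0,0,0,1],[0.004,0,0,0,0,0,1],[0,0,0,0,0,0,1]]'; python3 -m crank '[[-0.02,0,0,0,0,0,1],[0,0,0,0,0,0,-1],[0,0,0,0,0,0,-1],[0,0,0,0,0,0,-1],[0,0,0,0,0,0,-1]]';  python3 -m crank '[[0,0,0,0,0,0,-1],[0,0,0,0,0,0,-1]]'; python3 - <<'E'
from h import *
go([604-77*.99,270.5+77*.143,192],-.143)
snap("wrist","w4")
im=cv2.imread('pics/w4.png').mean(2)
E=[]
for u in(120,250,390,520):
    g=np.diff(im[150:330,u-3:u+4].mean(1));E.append((u,150+np.argmin(g)+.5))
P=[onz("wrist",p,18)[:2] for p in E];print(E,np.round(P,1));d=P[0]-P[3];print(-np.arctan2(*d))
x=np.array([np.cos(-.143),np.sin(-.143)]);s=r.state()["eef_pos"];print("edge ahead",[(p-s[:2])@x for p in P])
print("to go",np.array([604,270.5])@x-65-P[1]@x)
E
```

```text
time_s: 6.8
eef_pos: [520.0, 289.9, 192.1]
eef_rot: [-0.0, 0.997, -0.072, -0.0]
wrist_force: [-2.4, 2.2, 1.1]
width: 92.9
time_s: 7.3
eef_pos: [500.4, 292.6, 191.8]
eef_rot: [-0.0, 0.997, -0.072, 0.0]
wrist_force: [-0.5, 0.1, -0.5]
width: 65.2
time_s: 7.5
eef_pos: [500.2, 292.6, 191.7]
eef_rot: [0.0, 0.997, -0.072, -0.0]
wrist_force: [-1.0, -0.6, -0.1]
width: 49.6
t 7.5 pos [500.2 292.6 191.7] yaw -0.1448 F [-1.  -0.6 -0.1] w 49.6 j6 2.2
 go [527.77, 281.511, 192] tx,ty,tz mm [28.9  7.  -0.3] rz deg -0.11
[(120, np.float64(247.5)), (250, np.float64(247.5)), (390, np.float64(247.5)), (520, np.float64(247.5))] [[541.6 361.4]
 [534.5 312.2]
 [526.8 259.2]
 [519.7 210.1]]
-0.14425289484855594
edge ahead [np.float64(31.283862901607154), np.float64(31.219216147687415), np.float64(31.15207868137279), np.float64(31.092308487664397)]
to go 9.727573410847697
```

```bash
python3 -m crank '[[0,0.006,0,0,0,0,-1],[0,0,0,0,0,0,-1],[0,0,0,0,0,0,-1],[0,0,0,0,0,0,-1],[0,0,0,0,0,0,-1]]'; python3 -m crank '[[0,0,0,0,0,0,-1],[0.01,0,0,0,0,0,-1],[0.006,0,0,0,0,0,-1],[0.003,0,0,0,0,0,-1],[0.003,0,0,0,0,0,-1]]';  python3 -m crank '[[0.002,0,0,0,0,0,-1],[0.001,0,0,0,0,0,-1],[0.001,0,0,0,0,0,-1]]'; python3 -m crank '[[0.001,0,0,0,0,0,-1],[0.001,0,0,0,0,0,-1]]'
```

```text
time_s: 8.05
eef_pos: [499.2, 286.7, 191.8]
eef_rot: [-0.0, 0.997, -0.072, 0.0]
wrist_force: [0.0, 0.1, 1.0]
width: 5.4
time_s: 8.55
eef_pos: [521.0, 283.5, 191.7]
eef_rot: [0.0, 0.997, -0.072, -0.001]
wrist_force: [-9.7, 0.1, 6.0]
width: 1.0
time_s: 8.85
eef_pos: [524.6, 283.0, 191.7]
eef_rot: [0.0, 0.997, -0.072, -0.001]
wrist_force: [-9.2, 0.2, 5.8]
width: 0.4
time_s: 9.05
eef_pos: [526.6, 282.8, 191.7]
eef_rot: [0.0, 0.997, -0.072, -0.001]
wrist_force: [-8.2, 0.2, 4.9]
width: 0.4
```

```bash
python3 -m crank '[[0.001,0,0,0,0,0,-1],[0.001,0,0,0,0,0,-1],[0,0,0,0,0,0,-1]]'; python3 -m crank '[[0.001,0,0,0,0,0,-1],[0.001,0,0,0,0,0,-1]]';python3 - <<'E'
from h import *
go([527,282,192])
s=snap("scene","s4")[290:390,340:480];cv2.imwrite('pics/c4.png',cv2.resize(s,(784,560),interpolation=cv2.INTER_CUBIC))
E
```

```text
time_s: 9.35
eef_pos: [528.6, 282.5, 191.7]
eef_rot: [0.0, 0.997, -0.072, -0.001]
wrist_force: [-6.7, 1.2, 5.4]
width: 0.6
time_s: 9.55
eef_pos: [530.1, 282.4, 191.7]
eef_rot: [-0.0, 0.997, -0.072, -0.002]
wrist_force: [-23.1, 3.7, 13.1]
width: 0.5
t 9.6 pos [530.1 282.4 191.7] yaw -0.1447 F [-23.1   3.7  13.1] w 0.5 j6 2.16
 go [527, 282, 192] tx,ty,tz mm [-3.   0.8 -0.3] rz deg None
```

View pics/c4.png

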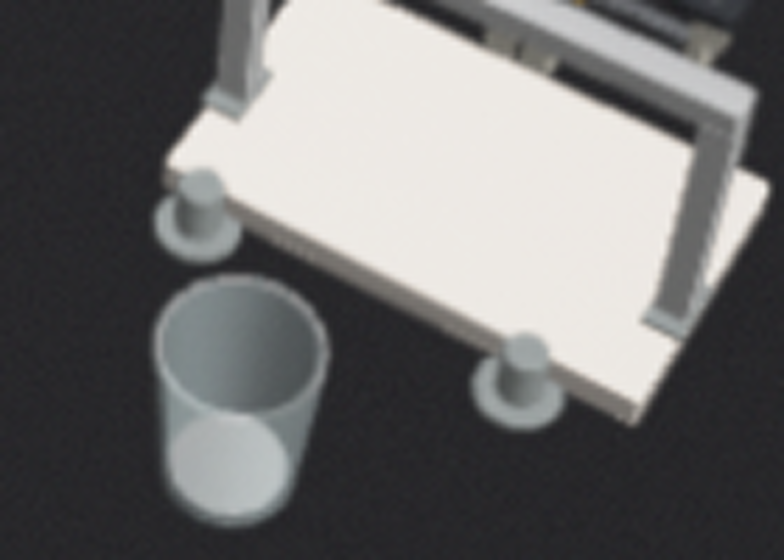

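The force jumped to 23 N. The scene view shows the back edge at the pins (crop px (200,215) and (525,375)). I'll push a little more so the second pin seats.

```bash
python3 -m crank '[[0.0005,0,0,0,0,0,-1],[0.0005,0,0,0,0,0,-1],[0,0,0,0,0,0,-1]]'; python3 -m crank '[[0.0005,0,0,0,0,0,-1],[0,0,0,0,0,0,-1]]'
```

```text
time_s: 9.9
eef_pos: [530.5, 282.4, 191.7]
eef_rot: [0.0, 0.997, -0.072, -0.003]
wrist_force: [-27.0, 2.7, 15.9]
width: 0.4
time_s: 10.1
eef_pos: [530.7, 282.4, 191.7]
eef_rot: [0.0, 0.997, -0.072, -0.004]
wrist_force: [-31.0, 2.9, 18.3]
width: 0.8
```

```bash
python3 -m crank '[[-0.005,0,0,0,0,0,-1],[-0.02,0,0,0,0,0,-1],[-0.02,0,-0.01,0,0,0,0],[0,0,-0.045,0,0,0,1],[0,0,-0.045,0,0,0,1]]'; python3 -m crank '[[0,0,-0.045,0,0,0,1],[0,0,-0.045,0,0,0,1],[0,0,-0.045,0,0,0,1],[0,0,0,0,0,0,1]]';python3 - <<'E'
from h import *
go([530,-250,460])
snap("wrist","w5");print(find("bar_mid","wrist",155),find("stand","wrist",0),find("stop_left","wrist",15),find("stop_right","wrist",15))
E
```

```text
time_s: 10.6
eef_pos: [487.2, 288.3, 292.2]
eef_rot: [0.001, 0.997, -0.072, -0.001]
wrist_force: [1.4, 0.4, 0.7]
width: 20.2
time_s: 11.0
eef_pos: [487.8, 288.3, 433.6]
eef_rot: [-0.002, 0.997, -0.072, 0.004]
wrist_force: [0.1, -0.2, -0.8]
width: 52.0
t 11.0 pos [487.8 288.3 433.6] yaw -0.1448 F [ 0.1 -0.2 -0.8] w 52.0 j6 2.2
 go [530, -250, 460] tx,ty,tz mm [119.4 526.6 -26.4] rz deg None
[(0.86, [299.0, 24.0], [617.9, 278.1]), (0.5, [499.0, 243.0], [477.5, 173.5])] [(0.94, [307.0, 85.0], [599.9, 279.1])] [(0.37, [499.0, 244.0], [428.6, 115.6])] []
```

View pics/w5.png

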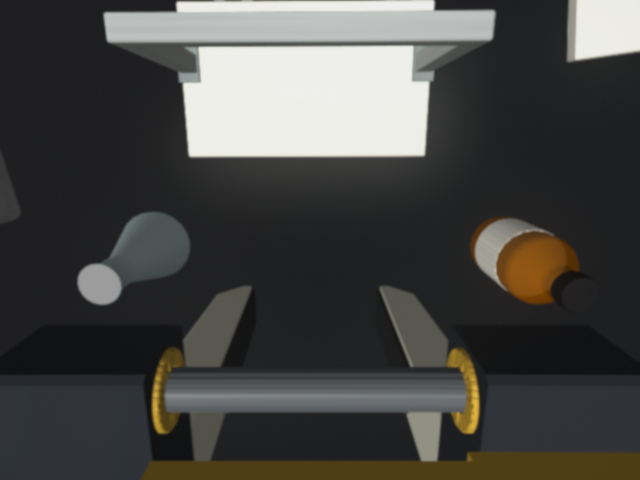

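```bash
python3 -m crank '[[0.004,0.048,0,0,0,0,1],[0.004,0.048,0,0,0,0,1],[0.004,0.048,0,0,0,0,1],[0.004,0.048,0,0,0,0,1],[0.004,0.048,0,0,0,0,1]]' >/dev/null; python3 -m crank '[[0.004,0.048,0,0,0,0,1],[0.02,0.043,0,0,0,0,1],[0.02,0.043,0,0,0,0,1],[0.02,0.043,0,0,0,0,1],[0.02,0.043,0,0,0,0,1]]'>/dev/null; python3 -m crank '[[0,0.043,0,0,0,0,1],[0,0.043,0,0,0,0,1],[0,0,0,0,0,0,1]]'; python3 - <<'E'
from h import *
go([553,-277,420],-.145)
im=snap("wrist","w6");print(find("muffs_crown","wrist",136),find("mat","wrist",0))
t=r.trace("muffs_crown","wrist");print([(q["score"],q["box"]) for q in t[:2]])
E
```

```text
time_s: 12.55
eef_pos: [511.3, -270.9, 424.6]
eef_rot: [-0.0, 0.997, -0.074, -0.002]
wrist_force: [-0.1, 0.4, -0.7]
width: 93.1
t 12.6 pos [ 511.3 -270.9  424.6] yaw -0.1485 F [-0.1  0.4 -0.7] w 93.1 j6 1.19
 go [553, -277, 420] tx,ty,tz mm [42.2 -0.1  4.6] rz deg -0.2
[(0.75, [313.0, 175.0], [557.1, -273.0])] []
[(0.58, [0.4319, 0.1054, 0.5589, 0.5648])]
```

View pics/w6.png

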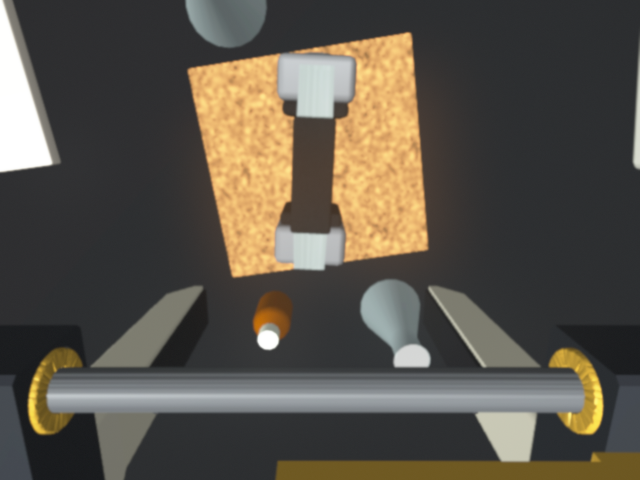

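```bash
python3 - <<'E'
from h import *
A,B=onz("wrist",(315.5,118),144)[:2],onz("wrist",(312,233),144)[:2];d=A-B
yaw=np.arctan2(d[1],d[0]);C=(A+B)/2;print(A,B,np.linalg.norm(d),C,yaw)
go([C[0],C[1],370],yaw)
E
```

```text
[ 591.82889933 -278.47055002] [ 521.73835674 -266.072745  ] 71.17857633611972 [ 556.78362804 -272.27164751] -0.17507184454201608
t 12.8 pos [ 512.1 -266.3  426. ] yaw -0.1443 F [-0.1  0.2  0.7] w 92.7 j6 1.19
 go [np.float64(556.7836280375068), np.float64(-272.2716475087984), 370] tx,ty,tz mm [45.1 -0.5 56. ] rz deg 1.76
```

```bash
python3 -m crank '[[0.045,0,0.03,0,0,0,1],[0,0,0.026,0,0,1.8,1],[0,0,0,0,0,0,1],[0,0,0,0,0,0,1]]'; python3 - <<'E'
from h import *
go([556.8,-272.3,317],-.175)
im=snap("wrist","w7")
g=im.mean(2);print(find("muffs_crown","wrist",136));t=r.trace("muffs_crown","wrist")[0];
T=np.array(t["pixels"]).astype(bool)
dark=(g<75)
for v in(240,270,300,330,360):
    u=np.nonzero(dark[v,200:440])[0]+200
    print(v,u.min() if len(u) else None,u.max() if len(u) else None,len(u))
E
```

```text
time_s: 13.15
eef_pos: [553.2, -272.0, 373.6]
eef_rot: [-0.0, 0.996, -0.087, -0.0]
wrist_force: [-0.4, -0.0, 1.4]
width: 92.9
t 13.2 pos [ 553.2 -272.   373.6] yaw -0.1741 F [-0.4 -0.   1.4] w 92.9 j6 1.25
 go [556.8, -272.3, 317] tx,ty,tz mm [ 3.6 -0.3 56.6] rz deg 0.05
[]
240 200 345 54
270 200 348 74
300 200 434 77
330 200 439 112
360 200 439 140
```

View pics/w7.png

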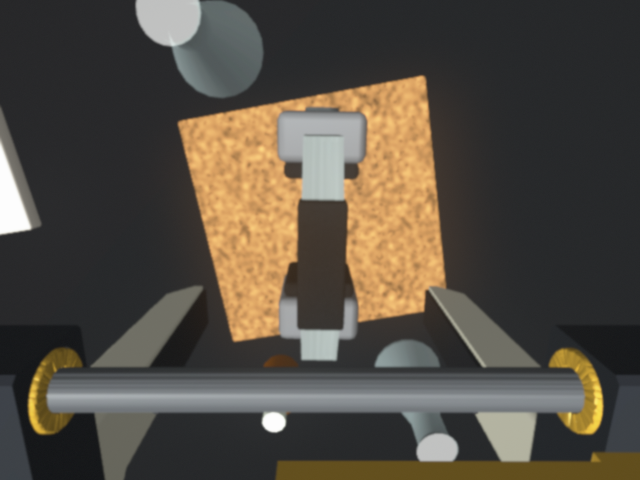

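```bash
python3 - <<'E'
from h import *
A,B=onz("wrist",(323.5,200.5),144)[:2],onz("wrist",(321.5,328.5),144)[:2];d=A-B
yaw=np.arctan2(d[1],d[0]);C=(A+B)/2;print(np.linalg.norm(d),C,yaw)
go([C[0],C[1],317],yaw)
E
```

```text
71.68054062001758 [ 556.39594029 -277.85827319] -0.1847929501313524
t 13.3 pos [ 552.9 -272.6  375.2] yaw -0.1753 F [-0.8  0.4  0.3] w 92.9 j6 1.25
 go [np.float64(556.395940291126), np.float64(-277.8582731920802), 317] tx,ty,tz mm [ 4.4  4.6 58.2] rz deg 0.55
```

```bash
python3 -m crank '[[0.004,0.0045,0.02,0,0,0.6,1],[0,0,0.02,0,0,0,1],[0,0,0.015,0,0,0,1],[0,0,0,0,0,0,1]]'; python3 - <<'E'
from h import *
for i in range(3):
    go([556.4,-277.9,317],-.184); snap("wrist")
E
```

```text
time_s: 13.7
eef_pos: [555.9, -277.9, 316.8]
eef_rot: [-0.0, 0.996, -0.093, -0.001]
wrist_force: [-0.2, 0.5, -0.5]
width: 92.8
t 13.7 pos [ 555.9 -277.9  316.8] yaw -0.1865 F [-0.2  0.5 -0.5] w 92.8 j6 1.25
 go [556.4, -277.9, 317] tx,ty,tz mm [ 0.5 -0.1 -0.2] rz deg -0.14
t 13.8 pos [ 556.1 -278.   318.2] yaw -0.1864 F [-0.3 -0.7  0.2] w 93.4 j6 1.25
 go [556.4, -277.9, 317] tx,ty,tz mm [ 0.3 -0.1  1.2] rz deg -0.14
t 13.8 pos [ 556.3 -278.   319. ] yaw -0.1865 F [0.  0.4 1.3] w 93.0 j6 1.25
 go [556.4, -277.9, 317] tx,ty,tz mm [ 0.1 -0.2  2. ] rz deg -0.14
```

```bash
python3 -m crank '[[0,0,0.001,0,0,0,-1],[0,0,0,0,0,0,-1],[0,0,0,0,0,0,-1],[0,0,0,0,0,0,-1],[0,0,0,0,0,0,-1]]'; python3 -m crank '[[0,0,0,0,0,0,-1],[0,0,0,0,0,0,-1],[0,0,0,0,0,0,-1],[0,0,0,0,0,0,-1],[0,0,0,0,0,0,-1]]'; python3 -m crank '[[0,0,0,0,0,0,-1],[0,0,-0.02,0,0,0,-1],[0,0,-0.03,0,0,0,-1],[0,0,0,0,0,0,-1]]'
```

```text
time_s: 14.35
eef_pos: [556.3, -278.1, 317.1]
eef_rot: [0.0, 0.996, -0.093, 0.0]
wrist_force: [0.6, -0.4, -0.5]
width: 57.8
time_s: 14.85
eef_pos: [556.3, -278.1, 317.0]
eef_rot: [-0.0, 0.996, -0.093, -0.0]
wrist_force: [0.1, -0.0, -0.7]
width: 25.3
time_s: 15.25
eef_pos: [556.5, -278.2, 371.1]
eef_rot: [0.001, 0.996, -0.093, 0.002]
wrist_force: [0.1, -1.1, -1.7]
width: 25.5
```

```bash
python3 - <<'E'
from h import *
from scipy.spatial.transform import Rotation as R
def M(p,q):
    T=np.eye(4);T[:3,:3]=R.from_quat([q[1],q[2],q[3],q[0]]).as_matrix();T[:3,3]=p;return T
s=r.state();c=r.calibration("wrist");X=np.linalg.inv(M(s["eef_pos"],s["eef_rot"]))@np.array(c["extrinsics"])
print(X.round(2))
T5=M([487.8,288.3,433.6],[0,.9974,-.0723,0])@X
c2=dict(c);c2["extrinsics"]=T5
r.calibration=lambda n,o=r.calibration:c2 if n=="w5" else o(n)
P=[onz("w5",p,18)[:2] for p in((189,156),(425,156))];d=P[0]-P[1];yaw=-np.arctan2(*d);x=np.array([np.cos(yaw),np.sin(yaw)])
print("front",np.round(P,1),"yaw",yaw,np.linalg.norm(d),"centre",np.mean(P,0)+65*x,"barmid",np.mean(P,0)+80*x)
g=cv2.imread('pics/w5.png').mean(2)
print(g[0:60:2,300].round(0)); 
for m in ((170,0),(145,0)):pass
B=[onz("w5",p,155)[:2] for p in((107,27),(494,25))];print(np.round(B,1),np.mean(B,0))
print("force-based centre",np.array([530.7,282.4])+77.2*np.array([.9898,-.1425]))
for cc in("top","scene"):
    snap(cc,cc+"8");print(find("bar_mid",cc,155),find("stand",cc,0))
a=cv2.imread('pics/top8.png')[150:300,100:300];cv2.imwrite('pics/c8.png',cv2.resize(a,(800,600),interpolation=cv2.INTER_CUBIC))
E
```

```text
[[ 0.    0.96  0.27 75.54]
 [ 1.   -0.   -0.    0.36]
 [-0.    0.27 -0.96 19.75]
 [ 0.    0.    0.    1.  ]]
front [[553.8 396.2]
 [522.5 179.7]] yaw -0.14394974626264737 218.79538515053824 centre [602.47549797 278.64660124] barmid [617.32035467 276.49480447]
[130. 228. 236. 237. 237. 227. 191. 196. 193. 191. 193. 194. 193. 191.
 191. 190. 189. 190. 192. 189. 171. 109.  82. 171. 234. 237. 237. 237.
 237. 237.]
[[632.6 384.4]
 [602.6 170. ]] [617.56191931 277.21687123]
force-based centre [607.11256 271.399  ]
[(0.69, [185.0, 224.0], [611.3, 279.7])] [(0.55, [199.0, 233.0], [610.2, 285.0]), (0.5, [219.0, 175.0], [776.4, 235.6])]
[(0.41, [308.0, 301.0], [765.0, 62.9])] [(0.64, [425.0, 325.0], [600.2, 288.0])]
```

View pics/c8.png

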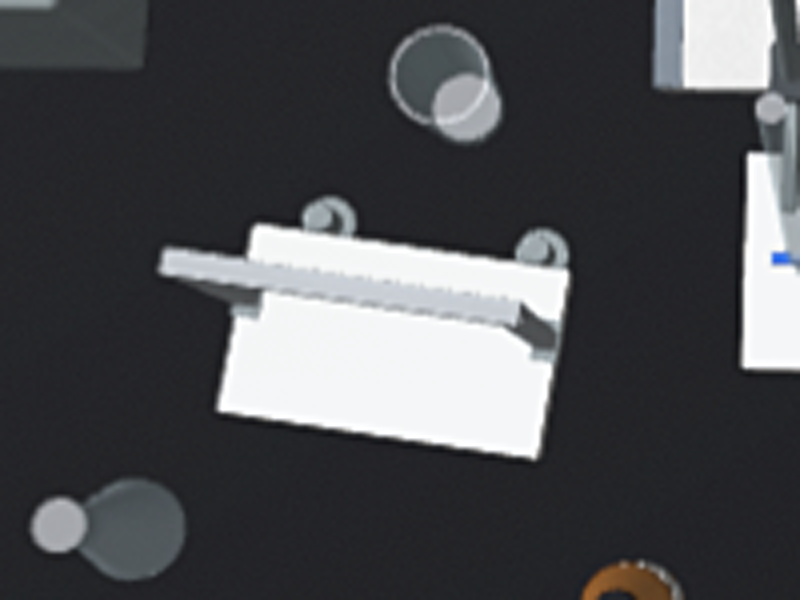

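The stand is against both pins (crop px (320,218) and (540,245)), its yaw is −0.144 and bar_mid is about (617.5,277). Next I raise the muffs and carry them round in front of the burette.

```bash
python3 -m crank '[[0,0,-0.03,0,0,-2.5,-1],[0,0,-0.035,0,0,0,-1],[0,0,-0.035,0,0,0,-1],[-0.02,-0.0325,-0.03,0,0,0,-1],[-0.02,-0.0325,0,0,0,0,-1]]'; python3 -m crank '[[-0.02,-0.0325,0,0,0,0,-1],[-0.02,-0.0325,0,0,0,0,-1],[-0.02,-0.0325,0,0,0,0,-1],[-0.02,-0.0325,0,0,0,0,-1],[-0.02,-0.0325,0,0,0,0,-1]]'; python3 -m crank '[[-0.015,-0.0325,0,0,0,0,-1],[-0.005,-0.033,0,0,0,0,-1],[-0.005,-0.033,0,0,0,0,-1],[-0.005,-0.033,0,0,0,0,-1],[0,0,0,0,0,0,-1]]'; python3 - <<'E'
from h import *
go([617.5,277,500],-.143)
E
```

```text
time_s: 16.05
eef_pos: [525.5, -207.6, 500.4]
eef_rot: [0.001, 0.997, -0.072, 0.002]
wrist_force: [1.8, 1.3, -2.1]
width: 25.9
time_s: 16.55
eef_pos: [449.3, -31.8, 496.3]
eef_rot: [-0.0, 0.997, -0.072, -0.0]
wrist_force: [1.2, 0.1, -1.5]
width: 25.7
time_s: 17.05
eef_pos: [438.9, 104.2, 496.2]
eef_rot: [-0.0, 0.998, -0.07, -0.001]
wrist_force: [0.5, 0.1, -2.7]
width: 25.7
t 17.1 pos [438.9 104.2 496.2] yaw -0.1395 F [ 0.5  0.1 -2.7] w 25.7 j6 1.89
 go [617.5, 277, 500] tx,ty,tz mm [ 152.8 -195.9   -3.8] rz deg 0.2
```

```bash
python3 -m crank '[[0.025,-0.0326,-0.004,0,0,0,-1],[0.025,-0.0326,0,0,0,0,-1],[0.025,-0.0326,0,0,0,0,-1],[0.025,-0.0326,0,0,0,0,-1],[0.025,-0.0326,0,0,0,0,-1]]'; python3 -m crank '[[0.02,-0.025,0,0,0,0,-1],[0.007,-0.007,0,0,0,0,-1],[0,0,0,0,0,0,-1],[0,0,0,0,0,0,-1]]'; python3 - <<'E'
from h import *
go([617.5,277,500],-.143)
s=snap("scene","s9")[130:390,270:600];w=snap("wrist","w9")
cv2.imwrite('pics/c9.png',np.hstack([cv2.resize(s,(440,347),interpolation=cv2.INTER_CUBIC),cv2.resize(w,(360,347))]))
E
```

```text
time_s: 17.55
eef_pos: [587.5, 245.8, 500.1]
eef_rot: [0.0, 0.997, -0.071, -0.0]
wrist_force: [-0.5, -1.5, -1.2]
width: 25.7
time_s: 17.95
eef_pos: [617.1, 272.1, 500.8]
eef_rot: [0.0, 0.997, -0.072, -0.0]
wrist_force: [-0.5, -0.0, -1.9]
width: 25.6
t 17.9 pos [617.1 272.1 500.8] yaw -0.1434 F [-0.5 -0.  -1.9] w 25.6 j6 2.09
 go [617.5, 277, 500] tx,ty,tz mm [-0.3 -4.9  0.8] rz deg -0.02
```

View pics/c9.png

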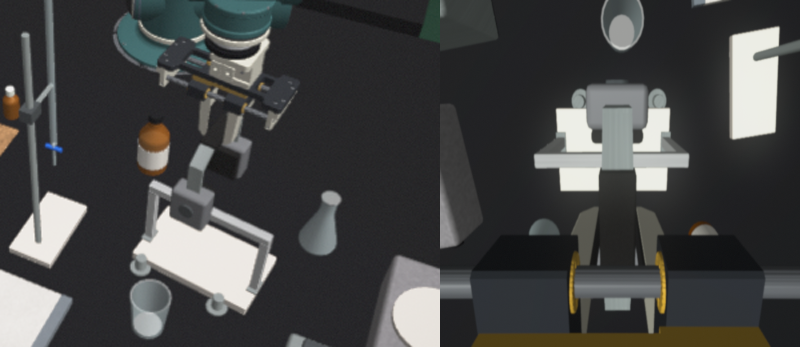

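Twelve pictures have been viewed, so I'll use numbers only from here. The muffs hang level above the bar, so next I measure the bar in this wrist picture.

```bash
python3 - <<'E'
from h import *
go([617.5,277,500],-.143)
g=cv2.imread('pics/w9.png').mean(2)
for u in(185,420): 
    print(u,[(v,int(g[v,u])) for v in range(200,242,2)])
for v in(216,221,226): print(v,[(u,int(g[v,u])) for u in list(range(160,182,2))+list(range(428,452,2))])
print(find("bar_mid","wrist",155),find("muffs_crown","wrist",318))
E
```

```text
t 18.1 pos [616.7 271.9 501.6] yaw -0.1436 F [-0.2  0.2 -0.7] w 25.5 j6 2.09
 go [617.5, 277, 500] tx,ty,tz mm [ 0.  -5.2  1.6] rz deg -0.03
185 [(200, 45), (202, 53), (204, 76), (206, 84), (208, 83), (210, 83), (212, 108), (214, 175), (216, 189), (218, 189), (220, 189), (222, 188), (224, 184), (226, 186), (228, 190), (230, 184), (232, 136), (234, 52), (236, 43), (238, 44), (240, 44)]
420 [(200, 86), (202, 88), (204, 88), (206, 88), (208, 92), (210, 91), (212, 136), (214, 184), (216, 192), (218, 191), (220, 188), (222, 186), (224, 186), (226, 187), (228, 189), (230, 172), (232, 89), (234, 51), (236, 51), (238, 52), (240, 51)]
216 [(160, 38), (162, 39), (164, 39), (166, 83), (168, 173), (170, 190), (172, 189), (174, 189), (176, 189), (178, 188), (180, 188), (428, 191), (430, 191), (432, 191), (434, 190), (436, 191), (438, 190), (440, 187), (442, 142), (444, 54), (446, 43), (448, 42), (450, 43)]
221 [(160, 38), (162, 38), (164, 39), (166, 62), (168, 149), (170, 189), (172, 189), (174, 190), (176, 189), (178, 189), (180, 189), (428, 186), (430, 186), (432, 185), (434, 186), (436, 185), (438, 185), (440, 176), (442, 113), (444, 49), (446, 43), (448, 43), (450, 43)]
226 [(160, 38), (162, 39), (164, 39), (166, 48), (168, 134), (170, 184), (172, 185), (174, 186), (176, 186), (178, 186), (180, 186), (428, 186), (430, 186), (432, 186), (434, 185), (436, 186), (438, 186), (440, 172), (442, 92), (444, 45), (446, 43), (448, 42), (450, 42)]
[] [(0.93, [316.0, 316.0], [614.6, 271.5]), (0.38, [321.0, 45.0], [719.3, 254.8])]
```

```bash
python3 - <<'E'
from h import *
L=onz("wrist",(185,222.7),155)[:2];R_=onz("wrist",(420,221.7),155)[:2];d=L-R_
a,b=onz("wrist",(167.3,222.5),155)[:2],onz("wrist",(442,221.7),155)[:2]
print("yaw",-np.arctan2(*d),"len",np.linalg.norm(a-b),"mid",(a+b)/2)
C=(a+b)/2
go([C[0],C[1],344.5],-np.arctan2(*d))
E
```

```text
yaw -0.13838755559383759 len 219.49310386582758 mid [620.62787152 279.48928899]
t 18.1 pos [616.7 272.1 501.8] yaw -0.1434 F [ 0.7  0.6 -2.1] w 25.5 j6 2.09
 go [np.float64(620.627871523647), np.float64(279.4892889885256), 344.5] tx,ty,tz mm [  2.8  -7.9 157.3] rz deg -0.29
```

```bash
python3 -m crank '[[0.0025,-0.007,0,0,0,-0.2,-1],[0,0,0.03,0,0,0,-1],[0,0,0.03,0,0,0,-1],[0,0,0.03,0,0,0,-1],[0,0,0.03,0,0,0,-1]]'; python3 -m crank '[[0,0,0.02,0,0,0,-1],[0,0,0.009,0,0,0,-1],[0,0,0,0,0,0,-1]]'; python3 - <<'E'
from h import *
go([620,279,344.5],-.143);snap("scene","s10");go([620,279,344.5]);snap("top","t10");go([620,279,344.5])
E
```

```text
time_s: 18.65
eef_pos: [620.7, 279.6, 380.1]
eef_rot: [-0.0, 0.998, -0.07, 0.0]
wrist_force: [0.0, 0.2, -1.9]
width: 25.5
time_s: 18.95
eef_pos: [620.8, 279.5, 351.2]
eef_rot: [0.0, 0.998, -0.07, -0.001]
wrist_force: [0.0, -0.7, -1.5]
width: 25.5
t 18.9 pos [620.8 279.5 351.2] yaw -0.1393 F [ 0.  -0.7 -1.5] w 25.5 j6 2.1
 go [620, 279, 344.5] tx,ty,tz mm [-0.7  0.7  6.7] rz deg 0.21
t 19.0 pos [620.9 279.6 352.6] yaw -0.1393 F [-0.5 -0.9 -1. ] w 25.5 j6 2.1
 go [620, 279, 344.5] tx,ty,tz mm [-0.8  0.7  8.1] rz deg None
t 19.1 pos [621.  279.6 353.4] yaw -0.1393 F [ 0.7  0.3 -0.8] w 25.9 j6 2.1
 go [620, 279, 344.5] tx,ty,tz mm [-0.9  0.7  8.9] rz deg None
```

```bash
python3 -m crank '[[0,0,0.003,0,0,0,-1],[0,0,0.002,0,0,0,-1],[0,0,0.001,0,0,0,-1],[0,0,0,0,0,0,-1]]'; python3 -m crank '[[0,0,0.001,0,0,0,-1],[0,0,0,0,0,0,-1]]'; python3 -m crank '[[0,0,0.001,0,0,0,-1],[0,0,0,0,0,0,-1]]'
```

```text
time_s: 19.45
eef_pos: [620.8, 279.4, 346.0]
eef_rot: [0.0, 0.998, -0.07, -0.0]
wrist_force: [-0.0, 0.2, -2.7]
width: 25.8
time_s: 19.65
eef_pos: [620.8, 279.4, 344.9]
eef_rot: [0.0, 0.998, -0.07, -0.0]
wrist_force: [-0.5, -0.5, -2.4]
width: 25.7
time_s: 19.85
eef_pos: [620.8, 279.4, 343.9]
eef_rot: [0.0, 0.998, -0.07, -0.0]
wrist_force: [0.3, 0.1, -2.0]
width: 25.4
```

```bash
python3 -m crank '[[0,0,0.001,0,0,0,-1],[0,0,0,0,0,0,-1]]'; python3 -m crank '[[0,0,0.0005,0,0,0,-1],[0,0,0,0,0,0,-1]]'
```

```text
time_s: 20.05
eef_pos: [620.8, 279.4, 343.7]
eef_rot: [-0.0, 0.998, -0.07, 0.0]
wrist_force: [-2.5, -0.7, 3.7]
width: 25.7
time_s: 20.25
eef_pos: [620.8, 279.4, 343.7]
eef_rot: [-0.0, 0.998, -0.07, 0.0]
wrist_force: [-3.9, -1.0, 8.5]
width: 25.9
```

```bash
python3 -m crank '[[0,0,-0.001,0,0,0,-1],[0,0,0,0,0,0,0.3],[0,0,0,0,0,0,0.3],[0,0,0,0,0,0,0.3],[0,0,0,0,0,0,0.3]]'; python3 -m crank '[[0,0,0,0,0,0,0.3],[0,0,-0.02,0,0,0,0.3],[0,0,-0.04,0,0,0,0.3],[0,0,-0.04,0,0,0,0.3],[0,0,0,0,0,0,0.3]]'; python3 - <<'E'
from h import *
go([620,279,470],-.143)
im=snap("wrist","w11");g=im.mean(2)
print(find("muffs_crown","wrist",163),find("bar_mid","wrist",155))
for v in range(200,400,20): print(v,[int(x) for x in g[v,240:400:8]])
for c in("top","scene"):
    snap(c,c+"11");print(c,find("muffs_crown",c,163),find("bar_mid",c,155),find("stand",c,0))
E
```

```text
time_s: 20.75
eef_pos: [620.9, 279.4, 343.4]
eef_rot: [0.0, 0.998, -0.07, -0.0]
wrist_force: [-0.4, 0.4, -0.5]
width: 53.4
time_s: 21.25
eef_pos: [620.6, 279.4, 450.1]
eef_rot: [-0.002, 0.998, -0.07, 0.004]
wrist_force: [0.5, -0.1, 0.3]
width: 60.7
t 21.2 pos [620.6 279.4 450.1] yaw -0.1394 F [ 0.5 -0.1  0.3] w 60.7 j6 2.1
 go [620, 279, 470] tx,ty,tz mm [ -0.5   0.5 -19.9] rz deg 0.21
[(0.72, [318.0, 250.0], [619.4, 277.2])] [(0.19, [333.0, 44.0], [740.7, 251.3])]
200 [235, 235, 236, 236, 235, 235, 235, 199, 63, 62, 62, 62, 103, 235, 235, 235, 236, 236, 235, 236]
220 [235, 235, 235, 235, 235, 235, 235, 203, 62, 62, 61, 60, 105, 235, 235, 235, 235, 235, 235, 235]
240 [191, 191, 191, 191, 192, 191, 191, 163, 61, 58, 58, 58, 97, 194, 194, 194, 195, 195, 195, 194]
260 [235, 235, 235, 235, 235, 234, 227, 51, 56, 55, 55, 55, 50, 158, 235, 234, 234, 235, 235, 235]
280 [234, 234, 234, 234, 234, 234, 64, 53, 52, 52, 51, 51, 50, 54, 233, 234, 234, 234, 234, 234]
300 [40, 49, 50, 50, 49, 50, 136, 132, 47, 47, 47, 46, 98, 134, 54, 50, 49, 50, 50, 44]
320 [32, 42, 43, 44, 43, 44, 44, 44, 147, 148, 152, 152, 44, 44, 43, 43, 43, 44, 42, 38]
340 [35, 38, 39, 39, 39, 39, 38, 38, 39, 38, 39, 39, 38, 38, 39, 38, 38, 37, 39, 34]
360 [36, 37, 37, 37, 36, 37, 36, 37, 37, 37, 36, 36, 37, 37, 36, 36, 36, 35, 35, 36]
380 [77, 77, 78, 77, 77, 76, 77, 77, 77, 77, 77, 76, 78, 77, 77, 76, 76, 76, 76, 76]
top [] [(0.67, [186.0, 221.0], [619.9, 277.6]), (0.6, [299.0, 218.0], [628.7, 3.3])] [(0.7, [198.0, 233.0], [610.4, 286.1])]
scene [(0.63, [429.0, 285.0], [618.8, 283.1])] [(0.66, [428.0, 284.0], [609.0, 280.0])] [(0.92, [424.0, 324.0], [597.2, 284.7]), (0.64, [434.0, 360.0], [684.5, 337.7])]
```

```bash
python3 -m crank '[[0,0,-0.04,0,0,0,0.3],[0,0,-0.04,0,0,0,0.3],[-0.04,0,0,0,0,0,0.3],[-0.04,0.02,0,0,0,0,0.3],[-0.04,0.02,0,0,0,0,0.3]]'; python3 -m crank '[[-0.04,0.04,0,0,0,0,0.3],[0,0.045,0,0,0,0,0.3],[0,0.045,0,0,0,0,0.3],[0,0.045,0,0,0,0,0.3],[0,0,0,0,0,0,0.3]]'; python3 - <<'E'
from h import *
go([620,279,344])
t=snap("top","t12");s=snap("scene","s12")
A=cv2.imread('pics/top8.png').mean(2);B=t.mean(2)
# foot corner tracking by template/phase: patches in top8
def shift(A,B,u,v,h=12,q=5):
    m=cv2.matchTemplate(B[v-h-q:v+h+q,u-h-q:u+h+q].astype('f4'),A[v-h:v+h,u-h:u+h].astype('f4'),cv2.TM_CCOEFF_NORMED)
    _,s,_,l=cv2.minMaxLoc(m);x,y=l
    f=lambda a,b,c:0 if a-2*b+c==0 else .5*(a-c)/(a-2*b+c)
    sx=f(*m[y,x-1:x+2]) if 0<x<2*q else 0; sy=f(*m[y-1:y+2,x]) if 0<y<2*q else 0
    return round(x-q+sx,2),round(y-q+sy,2),round(s,3)
for n,p in dict(frontleft=(155,252),frontright=(235,265),backright=(241,217),pinL=(180,204),flask_c=(131,281),bottle=(258,300),beaker=(210,170)).items(): print(n,shift(A,B,*p))
A0=cv2.imread('pics/top0.png').mean(2)
for n,p in dict(flask_a=(384,203),flask_b=(424,313),dropper=(381,308),bottle=(258,300),beaker=(210,170),flask_c=(128,282)).items(): print('0',n,shift(A0,B,*p))
print(find("muffs_crown","top",163),find("muffs_crown","scene",163),find("bar_mid","scene",155))
for c in("top","scene"):
    q=r.trace("muffs_crown",c)
    for e in q[:1]:
        v,u=np.nonzero(np.array(e["pixels"]));print(c,e["score"],len(u),cv2.minAreaRect(np.c_[u,v].astype('f4')))
E
```

```text
time_s: 22.3
eef_pos: [495.2, 256.4, 523.1]
eef_rot: [0.0, 0.998, -0.069, -0.0]
wrist_force: [-0.3, 0.5, -0.5]
width: 60.4
time_s: 22.8
eef_pos: [436.7, 89.2, 524.2]
eef_rot: [0.0, 0.997, -0.072, 0.001]
wrist_force: [-0.2, 0.4, 0.1]
width: 60.6
t 22.8 pos [436.7  89.2 524.2] yaw -0.1436 F [-0.2  0.4  0.1] w 60.6 j6 1.86
 go [620, 279, 344] tx,ty,tz mm [ 154.2 -214.1  180.2] rz deg None
frontleft (np.float32(0.01), np.float32(-0.01), 1.0)
frontright (np.float32(-0.14), np.float32(-0.92), 0.963)
backright (np.float32(0.01), np.float32(-0.02), 1.0)
pinL (-5, np.float32(-0.76), 0.664)
flask_c (np.float32(-0.06), np.float32(-0.04), 0.999)
bottle (np.float32(-4.24), -5, 0.15)
beaker (np.float32(0.0), np.float32(0.02), 1.0)
0 flask_a (np.float32(0.03), np.float32(0.02), 1.0)
0 flask_b (np.float32(0.03), np.float32(-0.03), 1.0)
0 dropper (np.float32(0.0), np.float32(0.0), 1.0)
0 bottle (np.float32(-4.25), -5, 0.15)
0 beaker (np.float32(0.0), np.float32(0.01), 1.0)
0 flask_c (np.float32(-0.05), np.float32(-0.01), 1.0)
[(0.58, [185.0, 220.0], [620.1, 278.0])] [] [(0.85, [427.0, 284.0], [612.0, 277.2]), (0.72, [432.0, 356.0], [784.9, 347.1]), (0.62, [504.0, 306.0], [601.3, 445.7])]
top 0.79 1460 ((192.51922607421875, 226.4038543701172), (33.339744567871094, 66.48336791992188), 11.309932708740234)
scene 0.74 1876 ((424.4295959472656, 308.22381591796875), (35.14656066894531, 82.97598266601562), 30.699722290039062)
```

```bash
python3 - <<'E'
from h import *
A=cv2.imread('pics/scene0.png');B=cv2.imread('pics/s12.png')
m=cv2.matchTemplate(B[215:275,355:415],A[222:264,370:400],cv2.TM_CCOEFF_NORMED);print(cv2.minMaxLoc(m),"expect (15,7)")
print(r.state()["time_s"],r.hand_in())
E
```

```text
(-0.4182918071746826, 0.8656359314918518, (30, 18), (15, 7)) expect (15,7)
the job is handed in; nothing more can be done
23.15 None
```

The stand is against both stop pins and the ear defenders hang astride the middle of its bar. I handed the job in at about 23 s on the robot's clock.

- **Stand:** I slid it along the bench with the open fingers, then seated it with the closed fingers near mid-edge. The force rose from about 8 to 31 N with almost no further movement, which means both pins were taking load. The top picture taken after the push showed the back edge at both pins.
- **Ear defenders:** I gripped the crown, carried it in front of the burette, lowered it until the bar pushed back and let go. The crown was measured at about (619–620, 277–278) mm and the bar's middle at about (617–621, 277–279) mm. The crown was set within about 0.01 rad of square to the bar.
- **Last checks:** Two unobscured foot corners in the top picture had moved 0.02 px or less since before the hanging. Flasks a, b and c, the beaker and the dropper had moved 0.06 px or less.
- **Checks that failed or disagreed:**
  - In the last top picture the patches at the bottle, the left pin and the foot's front right corner no longer matched. I put that down to the arm and the ear defenders being in the way.
  - The scene camera matched the bottle at its starting place, though less firmly (0.87).
  - The scene camera put the bar's middle about 8–10 mm nearer the robot than the wrist camera did. I used the wrist camera.
  - I had viewed all 12 pictures before releasing the ear defenders, so the final state was checked by numbers only.

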